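# Bolt, tug and turn over a fossil cassette

## Robot

A 6-joint arm with a two-finger parallel gripper is mounted at the origin on the work surface. World frame = base frame: x ahead of the robot, y to its left, z up, the work surface at z = 0. Lengths are in m, angles in rad, forces in N, time in s.
With the tool pointing down it reaches from about 0.3 to 0.75 m from the base axis. Payload 8.5 kg.
Tool frame: the origin (TCP) lies midway between the tips of the shut fingers; the grasp point (between the pads) lies 19 mm behind it; z points along the fingers, x is the direction in which the jaws open and shut, and the axes are right-handed (so a half turn about z gives the same grasp; the last joint's range is limited). The gripper opens to 88 mm and grips with 3 to 60 N. Pads are 18 mm wide; open, the fingers measure 123 mm over their backs; the gripper's body (75 mm by 187 mm) begins 45 mm behind the grasp point.
Start: joints at [1.052, 0.381, 1.297, -0, 1.464, -0.215], TCP at [0.165, 0.525, 0.239] pointing down, gripper open.
Joint ranges: [-3.11, 3.11], [-0.89, 2.33], [0.22, 2.48], [-1.42, 4.56], [0.17, 2.85], [-2.88, 2.88]. Speed limits (rad/s): [2.39, 2.39, 3.14, 3.14, 3.14, 3.14].

## Interface

Orientations are given as [roll, pitch, yaw] about the fixed x, y, z axes, in that order (R = Rz(yaw) Ry(pitch) Rx(roll)).
In Python, from rig import r gives the robot as it stands.
- The arm moves only by the tool carry_out, never from a script. Its argument "commands" is a list that holds one entry, the list of rows, each a list of 4 numbers: the shift along the world's x, y, z in mm, then the turn about the world's z in rad. A call has exactly 5 rows; each row shifts and turns the commanded pose from where the row before left it; what a row does not reach is not made up. A row lasts 1/8 s, in which the tool goes at most 62.5 mm and 10.7 degrees, less where a joint would pass 70% of its speed; a pose out of reach is approached as far as the arm can. A call with a gripper value outside its range is refused whole. "gripper" is the opening, from 0 (shut) to 1 (fully open), set as the call begins (left out, the last holds). The fingers move at their own pace and stop on an object; "newtons" is the grip in N (left out, the last holds). Time passes only in rows, so rows that do not move let the fingers close, or fill a call up. It gives the time, the measured TCP pose, the force and the opening at its end, in the units of the state.
- r.get_obs(): the state, without advancing time (a new reading comes with each control period).
- r.get_image(name): name is "scene" or "top"; returns a dict with "color" (400x640x3 uint8, blue, green, red), "intrinsics" (3x3 intrinsics, pixels), "R" (3x3) and "t" (3): a world point X has camera coordinates R X + t. Camera axes: x right, y down, z forward; pixel columns grow to the right and rows downward; lengths in m; the calibration is good to about 2 mm. A picture is of the moment at which its call begins. There is no depth.
- r.hand_in(): hands the job in, once; it reports no verdict.
Trained networks look in the newest picture that a camera, given by its name, has taken for a name from the list of things; names that differ only in an ending like _2 or _b are one class to them, and where a whole thing is asked for, a point or a joint stands for the part that bears it (a point fixed in the world has none). Each returns a list of dicts, best first, with "score" (0 to 1); they miss things now and then, are a little off and sometimes report something else, mostly with a low value. They report only what shows in the picture. A call takes as long as a camera call. They do not tell look-alikes from the thing itself.
- r.masks_of(camera, thing): "mask" (400x640 bool, what is visible of it) and "extent" ([left, top, width, height] in pixels, round what is visible of it).
- r.pinpoint(camera, thing): "location" ([row, column] in pixels: a listed point, or the origin of a listed thing).
The state is a dict: "clock": time; "joint_pos": joint angles; "dq": joint speeds; "tau": joint torques, N m; "tool_pos": TCP position; "ee_rot": TCP orientation; "ft_force": force on the tool from outside, world axes, zero at the start; "torque": the same for the moment, N m; "grip_width": finger opening in m.
Only numpy, scipy, OpenCV 4.12 (cv2) and the standard library are available. Lean on these libraries where they do the work, as an engineer would, in place of code of your own. Each camera call takes 0.05 s, during which the arm holds its last target. There are 200 camera calls.

## Task

The other face of this fossil is to be worked on next. Push the frame's bolt fully home and give the cassette a firm upward tug to make sure the bolt holds it. Then swing the hinged frame right over onto the rests on the other side, lowering it gently, so that the cassette lies upside down and still bolted in; leave the jar, brush and rock where they are.

Things in the scene. Friction and masses are not known exactly. Their poses are not given: they have to be found in the camera images.
- stand: Fixed turnover stand: plywood base 250 x 400 x 12 mm, two hinge posts, four thin rests (12 mm thick, 75 mm high, at local x +-45, y +-157 mm). Origin: centre of its underside. Local x runs along the hinge axis, 80 mm above the origin; z up. The frame starts on its +y side and is to end on its -y side.
- frame (a joint): Angle of the hinged aluminium frame that carries the cassette: 0 at the start, level on the stand's +y side; 1.57 upright; 3.14 (its stop) level and upside down on the -y side. Turns about the stand's +x. The stiff hinge (1.2 N m friction) holds it at any angle; swinging it takes up to 12 N at the turning bar.
- turn_bar (a point): Middle of the turning bar: round steel bar, 10 mm thick, 90 mm long, parallel to the hinge axis, 185 mm from it (80 mm above the bench at both ends of the swing), on two end arms. Its centre is 51 mm from the frame's side wall, so open the fingers only about 45 mm here. It can turn in the grip as the frame swings. Axes turn with the frame; as the stand's at angle 0.
- bolt (a joint): Travel of the steel slide bolt on the frame's end at the stand's -x: 0 drawn, 0.022 fully home (its stop), covering the cassette's tongue by 10 mm. Starts between 0 and 0.006. It slides towards the stand's +x against 2.5 N of friction and stays where it is left.
- bolt_tab (a point): Point on the bolt's upright finger tab, 12 mm below the tab's top, 24 mm above the bolt's flat face; 110 mm above the bench with the frame at 0. The tab is 10 mm along the slide, 16 mm across. With the bolt drawn (0) it lies at x -109, y 78 mm in the stand's frame. The guide rails beside the bolt are no higher than its flat face.
- cassette: Loose wooden cassette (0.25 to 0.5 kg), 120 x 96 x 30 mm, a fossil bone in plaster on both faces, a tongue at each short end. Origin: centre of its underside; z up at the start, x as the stand's. It sits in the frame's pocket, one tongue under a fixed lip (stand's +x end); the bolt when home covers the other. It then has 3 mm of upward play before it meets lip and bolt.
- bail (a point): Middle of the cassette's bail (steel bridge handle): a round bar 10 mm thick, 72 mm long between its two posts, parallel to the stand's x, 35 mm (bar centre) above the cassette's top face. With the frame at 0 it is 130 mm above the bench. A firm tug is about 8 to 20 N upward.
- pocket (a point): Point fixed in the frame: the centre of its pocket, 78 mm from the hinge axis and level with it; axes as turn_bar. The cassette's origin lies 15 mm below it (frame z) when the cassette sits in the pocket.
- jar: Closed jar with black cap, 64 mm across, 100 mm high, a bystander. Origin at the centre of its underside.
- brush: Wooden brush 170 mm long lying on the bench, a bystander.
- rock: Dark lump of fossil rock about 100 x 60 x 45 mm, a bystander. Origin at the centre of its underside.
Things that resemble listed ones, but are neither listed nor needed, are in the scene too. Several things have the shape of the cassette; the one meant has the colours described above.

How it is judged:
By the outcome, as a careful person would: the job done as asked, in the order asked, and still so for the second after the job is handed in, with the robot touching nothing.
It also fails if it takes over 72 s, if anything falls off the work surface, if the arm or the gripper's body presses on something with over 40 N, if the wrist force passes 120 N, or if a joint passes its speed limit or range.

## Working session

There is one attempt and no reset: what is moved stays moved. The work goes in short steps, Python scripts to look and compute and a tool call to move; the robot and the scene stay as the last step left them, time stands still between calls to the robot, and variables do not carry over. Pictures are saved under pics/ and viewed, about 8 in all and at most 12, crops included, and the job is handed in when it is done.

Besides the shell and the picture viewer there is one more tool, called after "Emit:" by a JSON object that holds its "method" and its "body". carry_out: Moves the arm, as the interface text tells. Its arguments: {"type":"object","properties":{"commands":{"type":"array"},"gripper":{"type":"number"},"newtons":{"type":"number"}},"required":["commands"]}

```bash
mkdir -p pics; cat > h.py <<'E'
import numpy as np, cv2
from rig import r
def ray(im,px):
    K,R,t=[np.array(im[k],float) for k in("intrinsics","R","t")]
    d=R.T@np.linalg.solve(K,[px[1],px[0],1]); return -R.T@t.ravel(), d
def atz(im,px,z):
    c,d=ray(im,px); return c+d*(z-c[2])/d[2]
def proj(im,X):
    K,R,t=[np.array(im[k],float) for k in("intrinsics","R","t")]
    p=K@(R@np.array(X)+t.ravel()); return p[:2]/p[2]
def tri(rs):
    A=np.zeros((3,3));b=np.zeros(3)
    for c,d in rs:
        d=d/np.linalg.norm(d);P=np.eye(3)-np.outer(d,d);A+=P;b+=P@c
    return np.linalg.solve(A,b)
E
cat > a.py <<'E'
from h import *
np.set_printoptions(precision=3,suppress=True)
ims={}
for c in("scene","top"):
    ims[c]=r.get_image(c); cv2.imwrite(f"pics/{c}0.png",ims[c]["color"])
for th,z in(("stand",0),("turn_bar",.08),("bolt_tab",.11),("bail",.13),("cassette",.065),("pocket",.08),("jar",0),("rock",0),("brush",0)):
    for c in ims:
        for d in r.pinpoint(c,th): print(th,c,round(d["score"],2),np.array(d["location"]),atz(ims[c],d["location"],z))
E
python3 a.py; python3 -c "
from rig import r;print(r.get_obs())"
```

```text
stand scene 0.9 [251.9 311.8] [ 0.564 -0.061  0.   ]
stand top 0.6 [191.8 348.6] [ 0.548 -0.073  0.   ]
turn_bar scene 0.59 [201.  345.7] [0.508 0.12  0.08 ]
turn_bar top 0.92 [197.8 287.8] [0.521 0.101 0.08 ]
bolt_tab scene 0.53 [198.6 300. ] [ 0.432 -0.013  0.11 ]
bolt_tab top 0.62 [222.  198.8] [0.451 0.33  0.11 ]
bolt_tab top 0.49 [227.2 334.5] [ 0.442 -0.026  0.11 ]
bail scene 0.97 [214.9 322.3] [ 0.548 -0.007  0.13 ]
bail scene 0.9 [200.6 212.4] [ 0.289 -0.255  0.13 ]
bail scene 0.63 [199.9 392.7] [0.63  0.214 0.13 ]
bail scene 0.62 [233.4 432.3] [0.804 0.217 0.13 ]
bail top 0.97 [188.2 322.5] [0.543 0.008 0.13 ]
bail top 0.94 [174.6 231. ] [0.575 0.246 0.13 ]
bail top 0.79 [301.5 411.7] [ 0.255 -0.224  0.13 ]
bail top 0.65 [107.8 233.1] [0.754 0.247 0.13 ]
cassette scene 0.92 [247.1 429.8] [0.808 0.218 0.065]
cassette scene 0.9 [225.6 325.2] [0.544 0.008 0.065]
cassette scene 0.9 [215.5 216.7] [ 0.297 -0.255  0.065]
cassette scene 0.72 [211.8 391.2] [0.626 0.221 0.065]
cassette top 0.92 [191.2 318.1] [0.542 0.018 0.065]
cassette top 0.78 [116.  236.2] [0.752 0.253 0.065]
casse
[... 556 characters left out ...]
ush top 0.96 [221.3 457.4] [ 0.465 -0.398  0.   ]
{'clock': 1.0, 'joint_pos': array([ 1.05168314e+00,  3.80596925e-01,  1.29742488e+00,  5.58748587e-05,
        1.46357966e+00, -2.15276111e-01]), 'dq': array([ 0.00043269,  0.00038153,  0.00021294, -0.00029586,  0.00034132,
        0.0011279 ]), 'tau': array([-1.49823387e-03, -4.37802243e+01, -2.24735713e+01,  7.12652947e-02,
        3.14706413e-02, -7.52389980e-06]), 'tool_pos': array([0.16451718, 0.52479754, 0.23874165]), 'ee_rot': array([-3.14153650e+00, -3.26209244e-06,  1.26695328e+00]), 'ft_force': array([ 0.65271659, -0.00638005, -0.3520119 ]), 'torque': array([ 0.0213298 ,  0.03567982, -0.01936509]), 'grip_width': 0.08787392651226877}
```

View pics/top0.png

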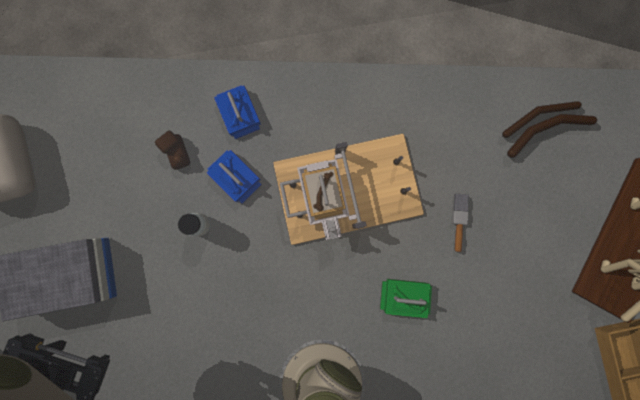

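View pics/scene0.png

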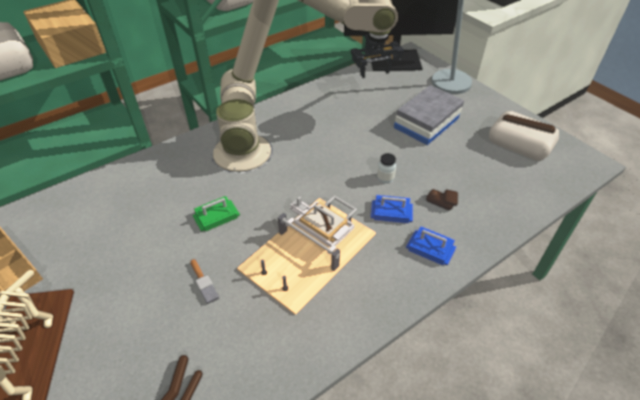

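The top picture shows the stand at about (348,190), with the frame on its left (+y) side, the bolt at (333,230) and the turning bar at (285,197). In the scene picture the bail is at (322,213).

Cassette candidates in the top picture are the framed one with the dark bone at (322,188), the blue ones at (231,175) and (237,110), and the green one at (408,301). I choose the framed one, because it has bone in plaster, tongues, and sits in the pocket. For the bolt tab, (222,199) is the jar and (334,227) is the real tab.

```bash
cat > b.py <<'E'
from h import *
np.set_printoptions(precision=4,suppress=True)
for c in("top","scene"):
    im=r.get_image(c); m=r.masks_of(c,"stand")[0]["mask"].astype(np.uint8)
    hsv=cv2.cvtColor(im["color"],cv2.COLOR_BGR2HSV)
    w=cv2.inRange(hsv,(8,70,110),(28,255,255))
    n,l,s,_=cv2.connectedComponentsWithStats(w); 
    k=max(range(1,n),key=lambda i:(l[m>0]==i).sum()); 
    ys,xs=np.where(l==k)
    P=np.array([atz(im,(y,x),.012)[:2] for y,x in zip(ys,xs)],np.float32)
    rc=cv2.minAreaRect(P*1000); print(c,rc)
    x0,y0,S=(260,125,5) if c=="top" else (260,180,6)
    crop=im["color"][y0:y0+(115 if c=="top" else 90),x0:x0+(110 if c=="top" else 120)]
    cv2.imwrite(f"pics/{c}_crop.png",cv2.resize(crop,None,fx=S,fy=S,interpolation=cv2.INTER_CUBIC))
E
python3 b.py
```

```text
top ((584.6177368164062, -173.85079956054688), (249.96063232421875, 187.06927490234375), 13.458101272583008)
scene ((557.064208984375, -71.52098083496094), (253.9471435546875, 404.2823791503906), 13.339550971984863)
```

View pics/top_crop.png

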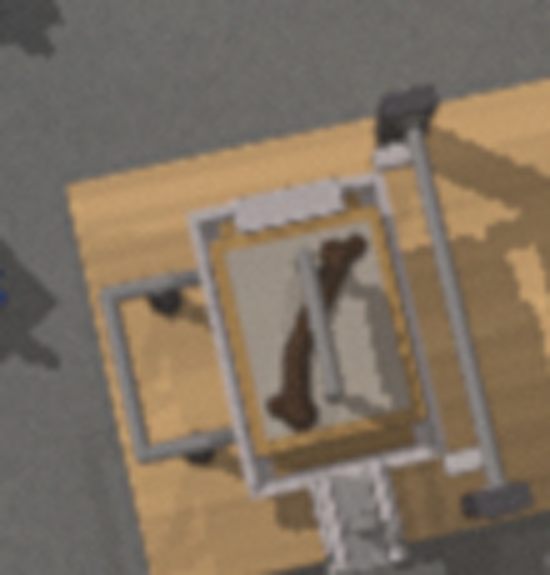

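View pics/scene_crop.png

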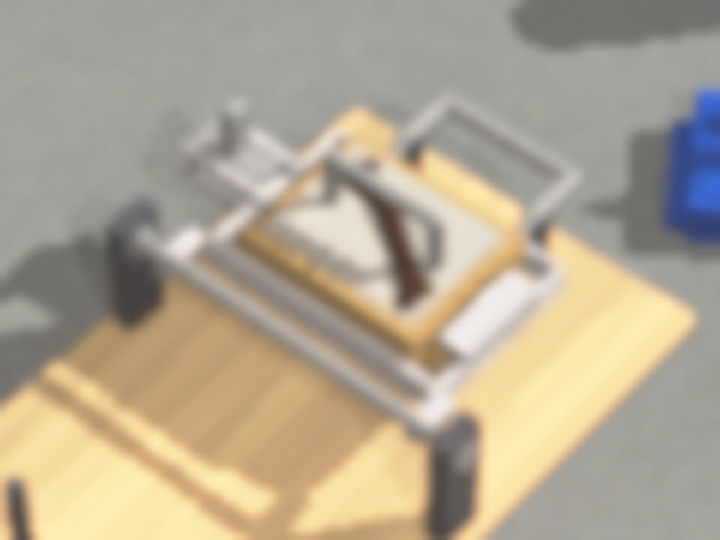

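The top crop shows bolt guides at crop (350,510), the lip at (290,205), the bail from (305,255) to (335,395), and the turning bar on the left at (120,380). The scene crop shows the bolt tab standing up at (235,115). The choice is confirmed: the stand is at about (0.557, -0.072) with yaw 13.4°, and all parts fit within about 5 mm. Now I approach, with the jaws along the stand's y.

Emit:
{"method": "carry_out", "body": {"commands": [[[24,-55,0,0.054],[24,-55,0,0.054],[24,-55,0,0.054],[24,-55,0,0.054],[24,-55,0,0.054]]], "gripper": 0, "newtons": 30}}

```text
clock: 1.82
tool_pos: [0.2849, 0.2481, 0.239]
ee_rot: [3.141, -0.0, 1.539]
ft_force: [1.3, 0.7, 0.1]
grip_width: 0.0401
```

Emit:
{"method": "carry_out", "body": {"commands": [[[24,-55,0,0.054],[24,-55,0,0.054],[24,-55,0,0.054],[24,-55,0,0.054],[24,-55,0,0.054]]]}}

```text
clock: 2.45
tool_pos: [0.405, -0.0273, 0.239]
ee_rot: [3.141, 0.0, 1.808]
ft_force: [1.0, 0.8, -0.5]
grip_width: 0.0005
```

Emit:
{"method": "carry_out", "body": {"commands": [[[0,0,-20,0],[0,0,-20,0],[0,0,-20,0],[0,0,0,0],[0,0,0,0]]]}}

```text
clock: 3.08
tool_pos: [0.4049, -0.0253, 0.1795]
ee_rot: [3.141, 0.001, 1.807]
ft_force: [-0.3, 0.7, -0.0]
grip_width: 0.0006
```

Emit:
{"method": "carry_out", "body": {"commands": [[[-3,0,-20,0],[0,0,-20,0],[0,0,-20,0],[0,0,-20,0],[0,0,0,0]]]}}

```text
clock: 3.7
tool_pos: [0.4015, -0.0252, 0.0987]
ee_rot: [-3.141, -0.001, 1.807]
ft_force: [-0.3, -0.2, 0.5]
grip_width: 0.0005
```

```bash
cat > c.py <<'E'
from h import *
import sys
im=r.get_image("scene");o=r.get_obs();print(o["tool_pos"],o["ft_force"],o["clock"])
x0,y0,w,h,S=map(int,sys.argv[2:7])
v=im["color"][y0:y0+h,x0:x0+w]
cv2.imwrite(f"pics/{sys.argv[1]}.png",cv2.resize(v,None,fx=S,fy=S,interpolation=cv2.INTER_CUBIC))
print(proj(im,o["tool_pos"]))
E
python3 c.py s2 250 140 110 100 6
```

```text
[ 0.40187267 -0.02528258  0.09934223] [-1.28841254 -0.0325206  -0.22526909] 3.75
[291.87903742 197.09383465]
```

View pics/s2.png

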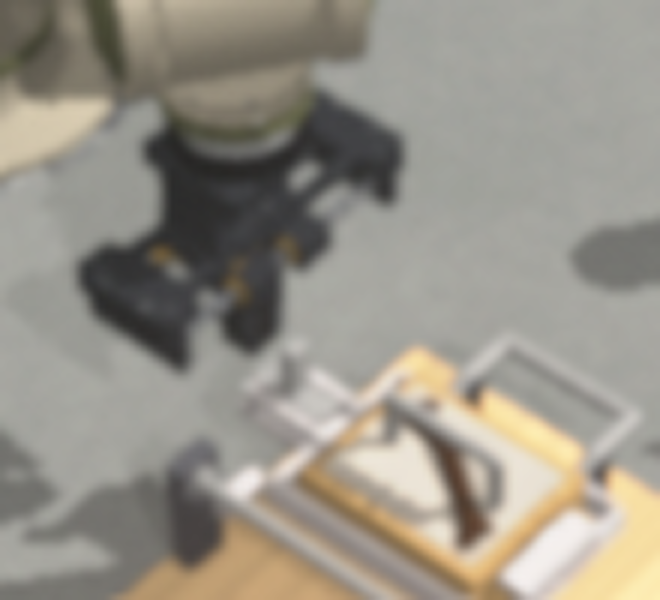

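The gripper tips are at (252,342) in the crop, just behind the tab at (290,355) and in line with the slide. Now I push along the stand's +x.

Emit:
{"method": "carry_out", "body": {"commands": [[[4.9,1.2,0,0],[4.9,1.2,0,0],[4.9,1.2,0,0],[3.9,0.9,0,0],[2.9,0.7,0,0]]]}}

```text
clock: 4.38
tool_pos: [0.423, -0.02, 0.0987]
ee_rot: [-3.141, -0.0, 1.807]
ft_force: [-2.7, -1.5, 1.1]
grip_width: 0.0006
```

Emit:
{"method": "carry_out", "body": {"commands": [[[1.9,0.5,0,0],[1.9,0.5,0,0],[1.9,0.5,0,0],[1.9,0.5,0,0],[0,0,0,0]]]}}

```text
clock: 5.0
tool_pos: [0.4309, -0.0179, 0.0987]
ee_rot: [3.141, -0.0, 1.807]
ft_force: [-0.1, -0.7, -0.3]
grip_width: 0.0005
```

Emit:
{"method": "carry_out", "body": {"commands": [[[1.9,0.5,0,0],[1.9,0.5,0,0],[1.9,0.5,0,0],[1.0,0.2,0,0],[1.0,0.2,0,0]]]}}

```text
clock: 5.62
tool_pos: [0.4383, -0.0161, 0.0987]
ee_rot: [-3.141, -0.0, 1.807]
ft_force: [-1.5, -1.7, 0.2]
grip_width: 0.0004
```

Emit:
{"method": "carry_out", "body": {"commands": [[[1.0,0.2,0,0],[1.0,0.2,0,0],[1.0,0.2,0,0],[1.0,0.2,0,0],[1.0,0.3,0,0]]]}}

```text
clock: 6.25
tool_pos: [0.4404, -0.0154, 0.0986]
ee_rot: [-3.134, -0.001, 1.808]
ft_force: [-20.1, -11.3, 12.5]
grip_width: 0.0004
```

Emit:
{"method": "carry_out", "body": {"commands": [[[-4,-1,0,0],[-5,-1.2,0,0],[-5,-1.2,0,0],[-5,-1.2,10,0],[-5,-1.2,15,0]]]}}

```text
clock: 6.88
tool_pos: [0.419, -0.0208, 0.1244]
ee_rot: [-3.141, -0.0, 1.807]
ft_force: [1.3, -0.2, -0.1]
grip_width: 0.0004
```

Emit:
{"method": "carry_out", "body": {"commands": [[[0,0,20,0],[-5,0,20,0],[-5,0,20,0],[-5,0,10,0],[0,0,0,0]]], "gripper": 0.5}}

```text
clock: 7.5
tool_pos: [0.4042, -0.0208, 0.1943]
ee_rot: [3.14, 0.001, 1.807]
ft_force: [-0.7, 0.4, -1.0]
grip_width: 0.0438
```

```bash
cat > d.py <<'E'
from h import *
np.set_printoptions(precision=4,suppress=True)
C=np.array([.557,-.0715,0]);u=np.array([.9728,.2317,0]);v=np.array([-.2317,.9728,0])
R={}
for c in("scene","top"):
    im=r.get_image(c)
    for th in("bolt_tab","bail","turn_bar"):
        for d in r.pinpoint(c,th)[:4]:
            z={"bolt_tab":.11,"bail":.13,"turn_bar":.08}[th]
            p=atz(im,d["location"],z)-C
            if abs(p@u)<.15 and abs(p@v)<.25: print(c,th,round(d["score"],2),d["location"],"local mm",1e3*p@u,1e3*p@v); R.setdefault(th,[]).append(ray(im,d["location"]))
    print(c,"expected px (col,row)",*[proj(im,C+u*x+v*.078+np.array([0,0,.11])) for x in(-.109,-.087)])
for k,q in R.items():
    if len(q)==2: p=tri(q);print(k,p,"local",1e3*(p-C)@u,1e3*(p-C)@v)
E
python3 d.py; python3 c.py s3 260 170 110 80 6
```

```text
scene bolt_tab 0.53 [202.2, 304.4] local mm -86.05415381614576 83.24918997110791
scene bail 0.94 [208.5, 322.9] local mm -10.272188788043296 87.1632318936774
scene turn_bar 0.73 [201.2, 342.6] local mm -10.779631144362417 190.0099291451291
scene expected px (col,row) [298.1108 199.7839] [303.1086 202.9591]
top bolt_tab 0.46 [222.7, 330.6] local mm -87.41979709334213 78.4027459990087
top bail 0.93 [191.2, 324.8] local mm -4.3179064443059945 75.96963164295234
top turn_bar 0.85 [197.7, 286.5] local mm 5.91012393879672 179.67245280252186
top expected px (col,row) [332.5574 230.6615] [330.7127 222.5122]
bolt_tab [ 0.4549 -0.0136  0.1128] local -85.86546479228834 79.96200628207983
bail [0.5348 0.0031 0.142 ] local -4.319087908553989 77.66533397865004
turn_bar [0.518  0.101  0.0999] local 2.064736622984824 176.85975511488752
[ 0.40431129 -0.02076861  0.19350894] [0.07811533 0.083305   0.16426148] 7.95
[292.08351958 176.4663698 ]
```

View pics/s3.png

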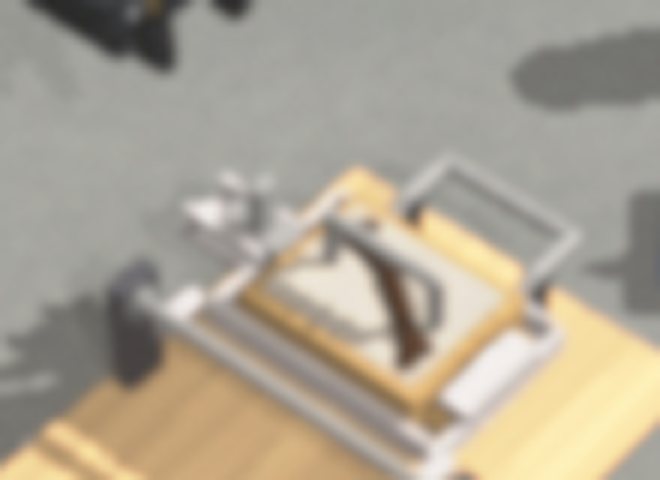

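The crop shows the tab at (262,195), now moved along to the frame side, which puts it at local x of about -86 mm and so fully home. Next is the bail at about (0.536, 0.004, 0.13).

Emit:
{"method": "carry_out", "body": {"commands": [[[33,6,0,0],[33,6,0,0],[33,6,0,0],[33,6.5,0,0],[0,0,0,0]]]}}

```text
clock: 8.57
tool_pos: [0.5375, 0.0039, 0.193]
ee_rot: [-3.141, -0.0, 1.808]
ft_force: [-0.7, 0.1, 0.3]
grip_width: 0.0441
```

Emit:
{"method": "carry_out", "body": {"commands": [[[0,0,-19,0],[0,0,-19,0],[0,0,-19,0],[0,0,-19,0],[0,0,0,0]]]}}

```text
clock: 9.2
tool_pos: [0.535, 0.0037, 0.1169]
ee_rot: [-3.139, -0.001, 1.807]
ft_force: [-0.1, 0.6, 0.5]
grip_width: 0.0441
```

Emit:
{"method": "carry_out", "body": {"commands": [[[0,0,0,0],[0,0,0,0],[0,0,0,0],[0,0,0,0],[0,0,0,0]]], "gripper": 0, "newtons": 40}}

```text
clock: 9.82
tool_pos: [0.5365, 0.0036, 0.118]
ee_rot: [3.141, 0.0, 1.807]
ft_force: [-0.3, -0.0, 3.1]
grip_width: 0.0084
```

Emit:
{"method": "carry_out", "body": {"commands": [[[0,0,0.8,0],[0,0,0.8,0],[0,0,0.8,0],[0,0,0.8,0],[0,0,0,0]]]}}

```text
clock: 10.45
tool_pos: [0.5362, 0.0038, 0.1209]
ee_rot: [-3.141, -0.0, 1.807]
ft_force: [-0.2, -0.1, -5.1]
grip_width: 0.0084
```

Emit:
{"method": "carry_out", "body": {"commands": [[[0,0,0.4,0],[0,0,0.4,0],[0,0,0.3,0],[0,0,0,0],[0,0,0,0]]]}}

```text
clock: 11.08
tool_pos: [0.5361, 0.0037, 0.1213]
ee_rot: [-3.14, -0.0, 1.807]
ft_force: [2.7, -2.2, -20.9]
grip_width: 0.0088
```

Emit:
{"method": "carry_out", "body": {"commands": [[[0,0,-0.4,0],[0,0,0,0],[0,0,0,0],[0,0,0,0],[0,0,0,0]]]}}

```text
clock: 11.7
tool_pos: [0.5361, 0.0037, 0.1213]
ee_rot: [-3.141, -0.0, 1.807]
ft_force: [2.0, -3.1, -23.7]
grip_width: 0.0086
```

Emit:
{"method": "carry_out", "body": {"commands": [[[0,0,-0.5,0],[0,0,0,0],[0,0,0,0],[0,0,0,0],[0,0,0,0]]]}}

```text
clock: 12.32
tool_pos: [0.5362, 0.0037, 0.1213]
ee_rot: [-3.141, 0.0, 1.807]
ft_force: [-2.4, -2.3, -16.3]
grip_width: 0.0088
```

The bolt held against about 16 to 24 N, and the cassette rose only about 3 mm, which is its play. I set it back down and release.

Emit:
{"method": "carry_out", "body": {"commands": [[[0,0,-0.5,0],[0,0,-1,0],[0,0,-1,0],[0,0,-0.4,0],[0,0,0,0]]]}}

```text
clock: 12.95
tool_pos: [0.5366, 0.0037, 0.1185]
ee_rot: [3.141, 0.0, 1.807]
ft_force: [0.2, 0.9, -3.3]
grip_width: 0.0092
```

Emit:
{"method": "carry_out", "body": {"commands": [[[0,0,0,0],[0,0,0,0],[0,0,0,0],[0,0,0,0],[0,0,0,0]]], "gripper": 0.5}}

```text
clock: 13.58
tool_pos: [0.5363, 0.0037, 0.1183]
ee_rot: [3.142, 0.0, 1.807]
ft_force: [0.2, -0.1, -0.9]
grip_width: 0.0439
```

Emit:
{"method": "carry_out", "body": {"commands": [[[0,0,15,0],[0,0,15,0],[0,0,15,0],[0,0,10,0],[0,0,0,0]]]}}

```text
clock: 14.2
tool_pos: [0.5365, 0.0037, 0.1736]
ee_rot: [3.141, 0.0, 1.807]
ft_force: [0.7, 0.0, -1.2]
grip_width: 0.0435
```

```bash
python3 d.py
```

```text
scene bolt_tab 0.48 [201.1, 305.8] local mm -85.85003861590238 89.88366455786685
scene bail 0.82 [201.9, 389.5] local mm 134.0425519341282 247.1993381205224
scene bail 0.25 [198.9, 305.1] local mm -81.13813459275792 81.97879281688414
scene turn_bar 0.7 [199.4, 344.4] local mm -11.360192502117414 200.42906528536864
scene expected px (col,row) [298.1108 199.7839] [303.1086 202.9591]
top bolt_tab 0.53 [197.1, 285.4] local mm 4.998224672659457 180.49017928020893
top bail 0.63 [191.3, 325.9] local mm -5.1975011058098595 73.22400269782608
top turn_bar 0.51 [198.6, 286.1] local mm 3.731492702328888 181.2581761918357
top expected px (col,row) [332.5574 230.6615] [330.7127 222.5122]
bolt_tab [0.4897 0.0467 0.1284] local -38.12591782734185 130.55205279460978
turn_bar [0.5171 0.1046 0.1049] local 2.002903898635099 180.56586345707308
```

Emit:
{"method": "carry_out", "body": {"commands": [[[-5.5,26,0,0],[-5.5,26,0,0],[-5.5,26,0,0],[-5.5,26,0,0],[0,0,0,0]]]}}

```text
clock: 15.22
tool_pos: [0.514, 0.1088, 0.1732]
ee_rot: [-3.141, -0.0, 1.809]
ft_force: [0.1, -0.5, 0.2]
grip_width: 0.0441
```

Emit:
{"method": "carry_out", "body": {"commands": [[[0,0,-22,0],[0,0,-22,0],[0,0,-22,0],[0,0,-21,0],[0,0,0,0]]]}}

```text
clock: 15.85
tool_pos: [0.5139, 0.1069, 0.0852]
ee_rot: [-3.139, -0.001, 1.806]
ft_force: [0.2, -0.2, 0.6]
grip_width: 0.0438
```

Emit:
{"method": "carry_out", "body": {"commands": [[[0,0,-7,0],[0,0,-7,0],[0,0,-6,0],[0,0,0,0],[0,0,0,0]]]}}

```text
clock: 16.48
tool_pos: [0.5144, 0.1077, 0.0664]
ee_rot: [3.141, 0.0, 1.807]
ft_force: [-0.6, 0.8, 0.5]
grip_width: 0.0441
```

```bash
python3 c.py s4 270 130 110 100 6
```

```text
[0.51442528 0.10773606 0.06642373] [-0.06114211  0.31171137  0.19981744] 16.525
[343.93023139 206.45283348]
```

View pics/s4.png

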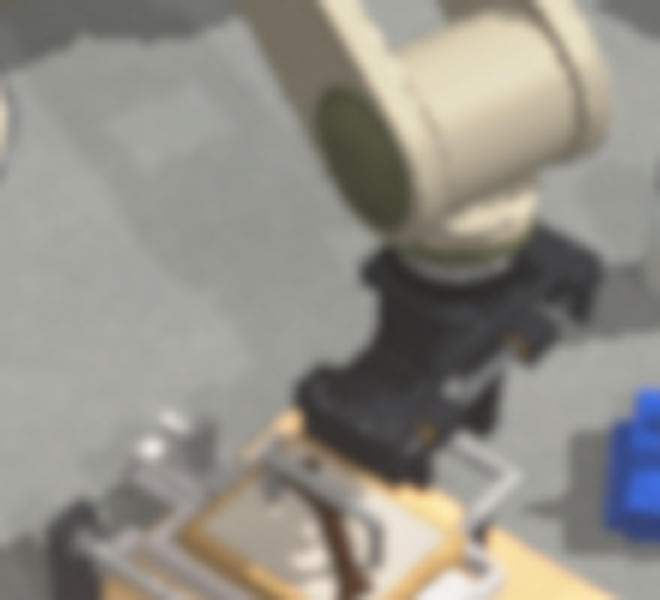

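The near finger is at (410,460), between the bar and the frame wall, and the bar runs into the open jaws. Closing.

Emit:
{"method": "carry_out", "body": {"commands": [[[0,0,0,0],[0,0,0,0],[0,0,0,0],[0,0,0,0],[0,0,0,0]]], "gripper": 0, "newtons": 40}}

```text
clock: 17.15
tool_pos: [0.5142, 0.1082, 0.0663]
ee_rot: [3.142, -0.001, 1.807]
ft_force: [-0.2, 6.3, -0.0]
grip_width: 0.0087
```

```bash
python3 -c "
from h import *
o=r.get_obs();print(o['tool_pos'],o['ft_force'],o['torque'],o['grip_width'])
C=np.array([.557,-.0715]);v=np.array([-.2317,.9728]);u=np.array([.9728,.2317]);p=o['tool_pos'][:2]-C;print(p@u,p@v)
# increments of arc radius .185, per 12 deg
a=np.radians(np.arange(0,181,9));q=np.c_[np.outer(185*np.cos(a),v),185*np.sin(a)]
print(np.round(np.diff(q,axis=0),1).tolist())
"
```

```text
[0.51418187 0.10822481 0.06626944] [-0.16221246  6.29147854 -0.03340401] [ 0.84055773  0.03700337 -0.02816414] 0.008665128574707949
-1.1243476084607732e-05 0.1847572531004304
[[0.5, -2.2, 28.9], [1.6, -6.6, 28.2], [2.6, -10.8, 26.8], [3.5, -14.8, 24.8], [4.4, -18.3, 22.1], [5.1, -21.5, 18.9], [5.7, -24.1, 15.2], [6.2, -26.1, 11.1], [6.5, -27.5, 6.8], [6.7, -28.2, 2.3], [6.7, -28.2, -2.3], [6.5, -27.5, -6.8], [6.2, -26.1, -11.1], [5.7, -24.1, -15.2], [5.1, -21.5, -18.9], [4.4, -18.3, -22.1], [3.5, -14.8, -24.8], [2.6, -10.8, -26.8], [1.6, -6.6, -28.2], [0.5, -2.2, -28.9]]
```

```bash
python3 -c "
import numpy as np
v=np.array([-.2317,.9728])
a=np.radians(np.arange(0,181,5));q=np.c_[np.outer(185*np.cos(a),v),185*np.sin(a)]
for i,d in enumerate(np.diff(q,axis=0)): print(5*i+5,np.round(d,1).tolist(), np.round(q[i+1]-q[0]+[514.3,108,66.3],1).tolist())
"
```

```text
5 [0.2, -0.7, 16.1] [514.5, 107.3, 82.4]
10 [0.5, -2.0, 16.0] [515.0, 105.3, 98.4]
15 [0.8, -3.4, 15.8] [515.8, 101.9, 114.2]
20 [1.1, -4.7, 15.4] [516.9, 97.1, 129.6]
25 [1.4, -6.0, 14.9] [518.3, 91.1, 144.5]
30 [1.7, -7.2, 14.3] [520.0, 83.9, 158.8]
35 [2.0, -8.4, 13.6] [522.1, 75.5, 172.4]
40 [2.3, -9.6, 12.8] [524.3, 65.9, 185.2]
45 [2.5, -10.6, 11.9] [526.9, 55.3, 197.1]
50 [2.8, -11.6, 10.9] [529.6, 43.7, 208.0]
55 [3.0, -12.5, 9.8] [532.6, 31.3, 217.8]
60 [3.2, -13.2, 8.7] [535.7, 18.0, 226.5]
65 [3.3, -13.9, 7.5] [539.0, 4.1, 234.0]
70 [3.5, -14.5, 6.2] [542.5, -10.4, 240.1]
75 [3.6, -15.0, 4.9] [546.1, -25.4, 245.0]
80 [3.7, -15.3, 3.5] [549.7, -40.7, 248.5]
85 [3.7, -15.6, 2.1] [553.4, -56.3, 250.6]
90 [3.7, -15.7, 0.7] [557.2, -72.0, 251.3]
95 [3.7, -15.7, -0.7] [560.9, -87.7, 250.6]
100 [3.7, -15.6, -2.1] [564.6, -103.2, 248.5]
105 [3.7, -15.3, -3.5] [568.3, -118.5, 245.0]
110 [3.6, -15.0, -4.9] [571.8, -133.5, 240.1]
115 [3.5, -14.5, -6.2] [575.3, -148.0, 234.0]
120 [3.3, -13.9, -7.5] [578.6, -162.0, 226.5]
125 [3.2, -13.2, -8.7] [581.8, -175.2, 217.8]
130 [3.0, -12.5, -9.8] [584.7, -187.6, 208.0]
135 [2.8, -11.6, -10.9] [587.5, -199.2, 197.1]
140 [2.5, -10.6, -11.9] [590.0, -209.8, 185.2]
145 [2.3, -9.6, -12.8] [592.3, -219.4, 172.4]
150 [2.0, -8.4, -13.6] [594.3, -227.8, 158.8]
155 [1.7, -7.2, -14.3] [596.0, -235.1, 144.5]
160 [1.4, -6.0, -14.9] [597.4, -241.1, 129.6]
165 [1.1, -4.7, -15.4] [598.6, -245.8, 114.2]
170 [0.8, -3.4, -15.8] [599.4, -249.2, 98.4]
175 [0.5, -2.0, -16.0] [599.9, -251.3, 82.4]
180 [0.2, -0.7, -16.1] [600.0, -251.9, 66.3]
```

Emit:
{"method": "carry_out", "body": {"commands": [[[0.2,-0.4,16.1,0],[0.5,-2.0,16.0,0],[0.8,-3.4,15.8,0],[1.1,-4.7,15.4,0],[0,0,0,0]]]}}

```text
clock: 17.77
tool_pos: [0.5167, 0.0976, 0.1301]
ee_rot: [3.141, -0.001, 1.807]
ft_force: [-2.9, 4.3, 4.2]
grip_width: 0.0087
```

Emit:
{"method": "carry_out", "body": {"commands": [[[1.4,-6.0,14.9,0],[1.7,-7.2,14.3,0],[2.0,-8.4,13.6,0],[2.3,-9.6,12.8,0],[0,0,0,0]]]}}

```text
clock: 18.4
tool_pos: [0.524, 0.0674, 0.1864]
ee_rot: [3.14, -0.003, 1.807]
ft_force: [-4.5, 9.2, 11.3]
grip_width: 0.0086
```

Emit:
{"method": "carry_out", "body": {"commands": [[[2.5,-10.6,11.9,0],[2.8,-11.6,10.9,0],[3.0,-12.5,9.8,0],[3.2,-13.2,8.7,0],[0,0,0,0]]]}}

```text
clock: 19.02
tool_pos: [0.5354, 0.0202, 0.2293]
ee_rot: [3.138, -0.004, 1.808]
ft_force: [-9.0, 13.5, 23.2]
grip_width: 0.0083
```

Emit:
{"method": "carry_out", "body": {"commands": [[[0,2,3,0],[3.3,-13.9,7.5,0],[3.5,-14.5,6.2,0],[0,0,0,0],[0,0,0,0]]]}}

```text
clock: 19.65
tool_pos: [0.5422, -0.0083, 0.2443]
ee_rot: [3.141, -0.0, 1.807]
ft_force: [-4.7, 2.2, 9.8]
grip_width: 0.0085
```

Emit:
{"method": "carry_out", "body": {"commands": [[[0,0,1,0],[3.6,-15.0,4.9,0],[3.7,-15.3,3.5,0],[3.7,-15.6,2.1,0],[3.7,-15.7,0.7,0]]]}}

```text
clock: 20.27
tool_pos: [0.5569, -0.0693, 0.2563]
ee_rot: [3.142, -0.002, 1.808]
ft_force: [-4.4, 7.9, 4.3]
grip_width: 0.0087
```

Emit:
{"method": "carry_out", "body": {"commands": [[[3.7,-15.7,-0.7,0],[3.7,-15.6,-2.1,0],[0,0,0,0],[0,0,0,0],[0,0,0,0]]]}}

```text
clock: 20.9
tool_pos: [0.5648, -0.1028, 0.2527]
ee_rot: [-3.141, 0.003, 1.806]
ft_force: [-1.1, -6.7, 1.4]
grip_width: 0.0086
```

```bash
python3 c.py s5 250 110 150 140 4
```

```text
[ 0.56484381 -0.10277765  0.25269637] [-0.13760009 -6.50096248  2.51472474] 20.95
[298.55850246 204.86393372]
```

View pics/s5.png

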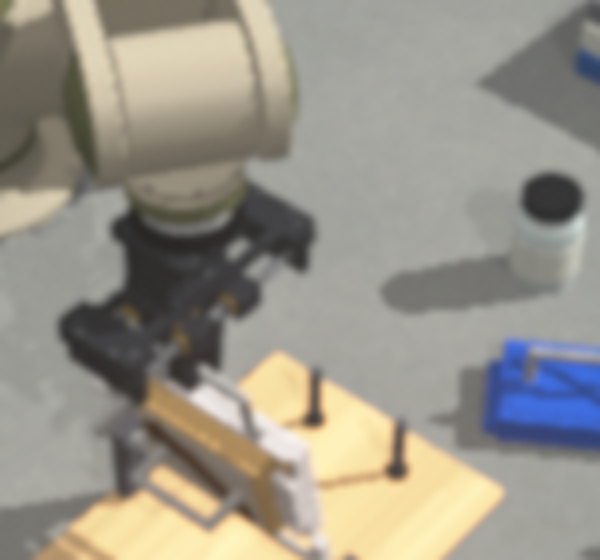

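The crop shows the frame just past upright, with the cassette still seated at (220,440), its bail hanging at (190,500), and the jar untouched. I lower it on the other side.

Emit:
{"method": "carry_out", "body": {"commands": [[[3.7,-15.3,-3.5,0],[3.6,-15.0,-4.9,0],[3.5,-14.5,-6.2,0],[3.3,-13.9,-7.5,0],[0,0,0,0]]]}}

```text
clock: 21.58
tool_pos: [0.5788, -0.1613, 0.2295]
ee_rot: [-3.14, 0.001, 1.806]
ft_force: [0.4, -5.4, -4.1]
grip_width: 0.0084
```

Emit:
{"method": "carry_out", "body": {"commands": [[[3.2,-13.2,-8.7,0],[3.0,-12.5,-9.8,0],[2.8,-11.6,-10.9,0],[0,0,0,0],[0,0,0,0]]]}}

```text
clock: 22.2
tool_pos: [0.5875, -0.1976, 0.2003]
ee_rot: [-3.14, 0.0, 1.807]
ft_force: [-0.5, -4.3, -6.8]
grip_width: 0.0085
```

Emit:
{"method": "carry_out", "body": {"commands": [[[2.5,-10.6,-11.9,0],[2.3,-9.6,-12.8,0],[2.0,-8.4,-13.6,0],[0,0,0,0],[0,0,0,0]]]}}

```text
clock: 22.82
tool_pos: [0.5944, -0.2258, 0.1623]
ee_rot: [-3.14, -0.0, 1.807]
ft_force: [-1.6, -4.1, -8.0]
grip_width: 0.0086
```

Emit:
{"method": "carry_out", "body": {"commands": [[[1.7,-7.2,-14.3,0],[1.4,-6.0,-14.9,0],[0.6,-2.4,-7.7,0],[0.6,-2.4,-7.7,0],[0,0,0,0]]]}}

```text
clock: 23.45
tool_pos: [0.5988, -0.2441, 0.1184]
ee_rot: [-3.141, 0.001, 1.807]
ft_force: [-3.1, -4.8, -2.8]
grip_width: 0.0088
```

Emit:
{"method": "carry_out", "body": {"commands": [[[0.4,-1.7,-7.9,0],[0.4,-1.7,-7.9,0],[0.3,-1.2,-8,0],[0.2,-0.8,-8,0],[0,0,0,0]]]}}

```text
clock: 24.08
tool_pos: [0.6003, -0.2502, 0.0869]
ee_rot: [3.141, 0.002, 1.807]
ft_force: [-2.2, -8.4, -3.7]
grip_width: 0.0085
```

Emit:
{"method": "carry_out", "body": {"commands": [[[0.1,-0.3,-4,0],[0.1,-0.2,-3,0],[0,-0.1,-3,0],[0,0,-2,0],[0,0,0,0]]]}}

```text
clock: 24.7
tool_pos: [0.6006, -0.2511, 0.0758]
ee_rot: [3.141, 0.003, 1.807]
ft_force: [-5.7, -7.1, 2.0]
grip_width: 0.0085
```

Emit:
{"method": "carry_out", "body": {"commands": [[[0,0,-1,0],[0,0,-1,0],[0,0,-1,0],[0,0,-1,0],[0,0,0,0]]]}}

```text
clock: 25.32
tool_pos: [0.6007, -0.2513, 0.072]
ee_rot: [3.141, 0.004, 1.807]
ft_force: [-5.0, -8.3, 4.3]
grip_width: 0.0085
```

Emit:
{"method": "carry_out", "body": {"commands": [[[0,0,-0.7,0],[0,0,-0.7,0],[0,0,-0.7,0],[0,0,-0.7,0],[0,0,0,0]]]}}

```text
clock: 25.95
tool_pos: [0.6007, -0.2514, 0.0692]
ee_rot: [3.141, 0.004, 1.807]
ft_force: [-5.2, -8.8, 4.2]
grip_width: 0.0086
```

Emit:
{"method": "carry_out", "body": {"commands": [[[0,0,-0.7,0],[0,0,-0.7,0],[0,0,-0.7,0],[0,0,-0.7,0],[0,0,0,0]]]}}

```text
clock: 26.58
tool_pos: [0.6007, -0.2514, 0.0665]
ee_rot: [3.141, 0.004, 1.807]
ft_force: [-5.9, -8.5, 3.8]
grip_width: 0.0085
```

Emit:
{"method": "carry_out", "body": {"commands": [[[0,0,-0.7,0],[0,0,-0.7,0],[0,0,-0.7,0],[0,0,-0.7,0],[0,0,0,0]]]}}

```text
clock: 27.2
tool_pos: [0.6007, -0.2514, 0.0644]
ee_rot: [3.14, 0.005, 1.807]
ft_force: [-7.0, -7.3, 8.9]
grip_width: 0.0087
```

```bash
python3 c.py s6 230 160 130 130 5
```

```text
[ 0.60073249 -0.25146606  0.06437914] [-7.64328541 -7.37286839  8.38100655] 27.25
[266.23713769 277.08786008]
```

View pics/s6.png

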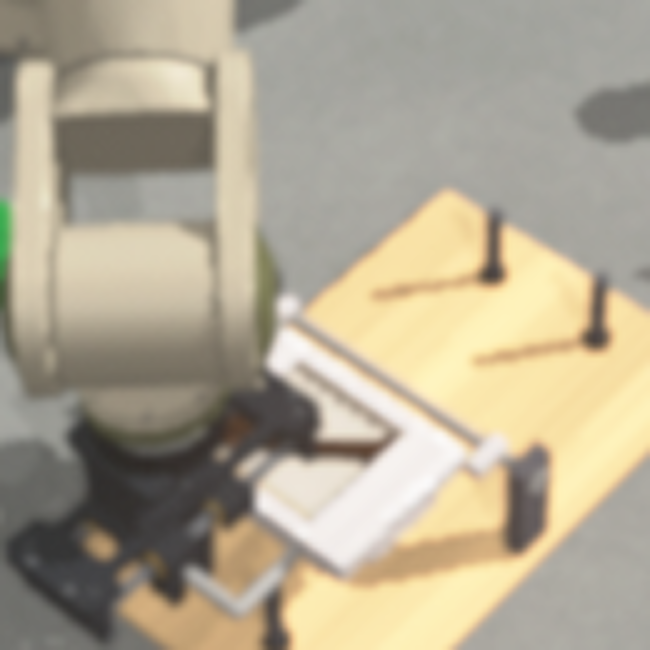

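The frame lies flat on the far side with the rear plaster face up, at (340,440), and the bar's arm is over the rest at (275,600). One more small nudge will confirm it is at its stop.

Emit:
{"method": "carry_out", "body": {"commands": [[[0,0,-0.5,0],[0,0,-0.5,0],[0,0,0,0],[0,0,0,0],[0,0,0,0]]]}}

```text
clock: 27.88
tool_pos: [0.6008, -0.2515, 0.0643]
ee_rot: [3.14, 0.005, 1.807]
ft_force: [-9.5, -6.3, 14.3]
grip_width: 0.0086
```

At the stop (z stays at 0.064 while the force rises). I relieve the load, release, retract upwards, and check.

Emit:
{"method": "carry_out", "body": {"commands": [[[0,0,1,0],[0,0,0.5,0],[0,0,0,0],[0,0,0,0],[0,0,0,0]]]}}

```text
clock: 28.5
tool_pos: [0.6007, -0.2514, 0.0644]
ee_rot: [3.141, 0.004, 1.807]
ft_force: [-6.7, -9.1, 5.0]
grip_width: 0.0086
```

Emit:
{"method": "carry_out", "body": {"commands": [[[0,0,0,0],[0,0,0,0],[0,0,0,0],[0,0,0,0],[0,0,0,0]]], "gripper": 0.5}}

```text
clock: 29.12
tool_pos: [0.6005, -0.2497, 0.0624]
ee_rot: [3.142, -0.0, 1.807]
ft_force: [-0.1, 0.6, 0.5]
grip_width: 0.0439
```

Emit:
{"method": "carry_out", "body": {"commands": [[[0,0,10,0],[0,0,15,0],[0,0,20,0],[0,0,30,0],[0,0,40,0]]]}}

```text
clock: 29.75
tool_pos: [0.6002, -0.2496, 0.1791]
ee_rot: [-3.141, -0.0, 1.807]
ft_force: [0.5, -0.1, 0.3]
grip_width: 0.0444
```

Emit:
{"method": "carry_out", "body": {"commands": [[[0,0,40,0],[-30,40,0,0],[-30,45,0,0],[-30,45,0,0],[-30,45,0,0]]]}}

```text
clock: 30.38
tool_pos: [0.4793, -0.0735, 0.2186]
ee_rot: [3.14, 0.001, 1.807]
ft_force: [1.4, -0.1, -0.5]
grip_width: 0.0441
```

Emit:
{"method": "carry_out", "body": {"commands": [[[-30,50,0,0],[-30,50,0,0],[-30,50,0,0],[-10,50,0,0],[0,0,0,0]]]}}

```text
clock: 31.0
tool_pos: [0.3794, 0.1275, 0.2187]
ee_rot: [3.139, 0.0, 1.812]
ft_force: [0.2, -0.6, 0.5]
grip_width: 0.0444
```

```bash
python3 c.py s7 220 170 150 140 5; python3 - <<'E'
from h import *
np.set_printoptions(precision=3,suppress=True)
im=r.get_image("top");v=im["color"][110:260,260:440]
cv2.imwrite("pics/t7.png",cv2.resize(v,None,fx=4,fy=4,interpolation=cv2.INTER_CUBIC))
C=np.array([.557,-.0715,0]);u=np.array([.9728,.2317,0]);w=np.array([-.2317,.9728,0])
sc=r.get_image("scene")
for n,i in(("top",im),("scene",sc)):
    print(n,"expected bar",proj(i,C-w*.185+[0,0,.08]))
    for th,z in(("turn_bar",.08),("bolt_tab",.05),("bail",.03),("jar",0),("rock",0),("brush",0)):
        for d in r.pinpoint(n,th)[:2]:
            p=atz(i,d["location"],z);print(th,round(d["score"],2),p,"local",1e3*(p-C)@u,1e3*(p-C)@w)
E
```

```text
[0.38017684 0.12616066 0.21847284] [0.18638027 0.1404197  0.22998894] 31.05
[324.74647789 148.60373038]
top expected bar [415.408 171.353]
turn_bar 0.74 [ 0.605 -0.256  0.08 ] local 4.309354290363494 -190.9742186443383
bail 0.88 [0.59  0.271 0.03 ] local 111.19953418130255 326.00300293494007
bail 0.8 [0.79  0.269 0.03 ] local 305.35527903617606 277.5480414582546
jar 0.74 [0.448 0.361 0.   ] local -6.049521454510644 446.13298357378017
rock 0.68 [0.658 0.434 0.   ] local 215.4490268159474 468.0792591311297
brush 0.82 [ 0.456 -0.395  0.   ] local -173.1412043293954 -290.8083132549833
scene expected bar [265.618 273.867]
turn_bar 0.75 [ 0.594 -0.247  0.08 ] local -5.00627572029622 -179.65216622417918
bail 0.94 [0.761 0.289 0.03 ] local 281.88677078117246 303.0683659489484
bail 0.87 [ 0.195 -0.224  0.03 ] local -387.98873065664145 -64.65644039303409
jar 0.66 [0.429 0.374 0.   ] local -21.80916529656421 462.7013072968555
rock 0.6 [0.651 0.429 0.   ] local 207.20407704069302 464.6690565233264
brush 0.63 [ 0.45  -0.395  0.   ] local -179.04213083403837 -290.3148397906644
brush 0.47 [ 0.527 -0.112  0.   ] local -38.87857971080447 -32.34401215299203
```

View pics/s7.png

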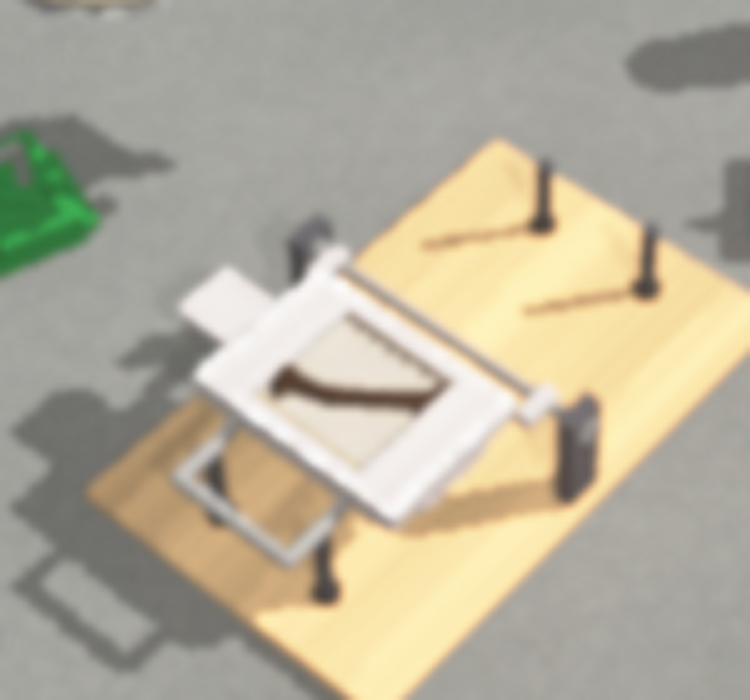

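View pics/t7.png

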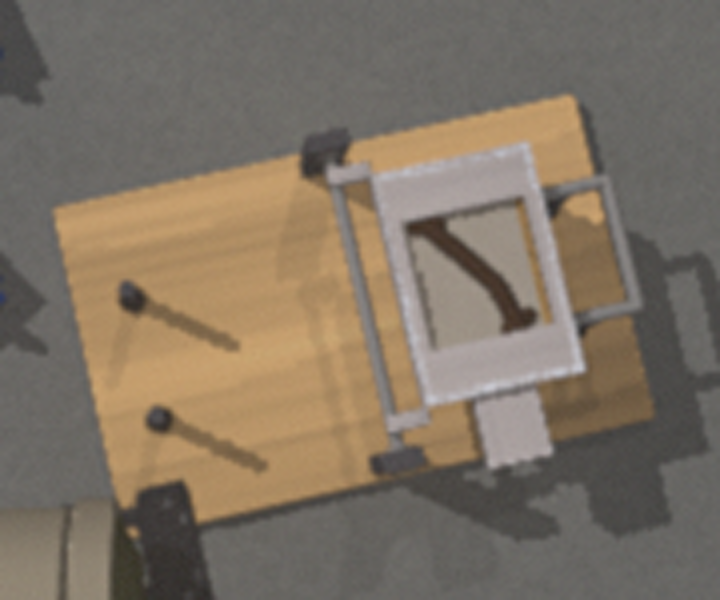

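Both crops show the frame level on the far rests, with the cassette's other face up in its pocket. The bar is within about 2 px of its expected pixel, and the jar, rock and brush are unmoved. Handing in.

```bash
python3 -c "
from rig import r
print(r.hand_in())"
```

```text
the job is handed in; nothing more can be done
None
```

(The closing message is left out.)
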